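Seat the long lens barrel beside the short one in the V-block and press it home

TASK

Lift the long lens barrel off its wooden rest and lay it in the groove of the V-block, in line with the short barrel already lying there, on whichever side of the short one has room for its whole length. It must lie fully on the block, down on both sloping faces, without shifting the short barrel or resting against it, and without being dropped in. Finish while still holding it there, the fingers (gripping it or pushing on its top) pressing it down into the groove with about 10 N, shared by both faces: do not take the hand away.

Things in the scene. Friction and masses are not known exactly. Their poses are not given: they have to be found in the camera images.
- long_barrel: the loose barrel to be seated: plain aluminium cylinder 48 mm in diameter, 80 mm long, ends alike (dark ring and glass), with shallow ring grooves; 0.2 to 0.4 kg. Origin at its centre (on the axis, mid-length), own x along its axis. It starts lying level in the wooden rest, axis 30 mm above the table, its sides free for the fingers
- short_barrel: the barrel that already lies loose in the V-block, to be left as it is: plain aluminium cylinder 48 mm in diameter, 50 mm long. Origin at its centre, own x along its axis; somewhere within 60 mm of the middle of the block
- v_block: steel V-block fixed to the table, 250 mm long along its own x; foot plate 90 x 10 mm with 6 mm screw heads. Origin under its centre at table height, z up. Upper part 42 mm wide, top 44 mm high: fingers on a 48 mm barrel pass beside it. The 90 degree groove runs its full length, open at both ends; a seated barrel's axis is 59 mm above the table, along the block's x, over its middle (y = 0)
- v_face_left: the sloping groove face on the block's own +y side, 250 mm long, rising at 45 degrees; ground smooth and slippery (friction about 0.12), so that a barrel let go in the groove settles on both faces. Its frame is the block's frame (same origin and axes)
- v_face_right: the same on the block's own -y side. Its frame is the block's frame
- rest: low wooden rest fixed to the table, under the long barrel: plate 84 x 60 x 6 mm with two ribs 5 mm high along its own x, 16 to 22 mm either side of the middle. Origin under its centre at table height
Not all that is in view belongs to the job. What is shaped like the long_barrel but purple or turquoise is not meant.

How it is judged:
By the outcome, as a careful person would: the job done as asked, in the order asked, and still so for the second after the job is handed in, while the arm keeps its last pose, push and grip.
It also fails if it takes over 35 s, if anything falls off the work surface, if the arm or the gripper's body presses on something with over 40 N, if the wrist force passes 120 N, or if a joint passes its speed limit or range.

ROBOT

A 7-joint arm with a two-finger parallel gripper is mounted at the origin on a cart in front of the work surface, level with it; the furniture and walls round the work are solid. World frame = base frame: x ahead of the robot, y to its left, z up, the work surface at z = 0. Lengths are in m, angles in rad, forces in N, time in s.
With the tool pointing down it reaches from about 0.4 to 0.85 m from the base axis. Payload 10.4 kg.
Tool frame: the origin (TCP) lies midway between the tips of the shut fingers; the grasp point (between the pads) lies 19 mm behind it; z points along the fingers, y is the line along which they close (so a half turn about z gives the same grasp; the last joint's range is limited). The gripper opens to 85 mm and grips with 20 to 120 N. Pads are 22 mm wide; open, the fingers measure 114 mm over their backs; the gripper's body (76 mm by 85 mm) begins 54 mm behind the grasp point. The pads swing forward as they close: fully open they stand 13 mm farther back than shut.
Start: joints at [1.147, 0.332, -0.065, 1.46, 0.022, 1.35, -0.088], TCP at [0.244, -0.575, 0.231] pointing down, gripper open.
Joint ranges: [-2.6, 2.6], [-0.5, 2.12], [-1.47, 1.34], [0.16, 2.42], [-1.27, 4.41], [0.06, 2.06], [-2.6, 2.6]. Speed limits (rad/s): [2.22, 2.22, 2.79, 2.79, 3.14, 3.14, 3.14].

INTERFACE

Orientations are given as a unit quaternion [x, y, z, w].
In Python, from workcell import get_obs, camera, camera_params, hand_in gives the robot as it stands.
- The arm moves only by the tool carry_out, never from a script. Its argument "commands" is a list that holds one entry, the list of rows, each a list of 6 numbers: the shift along the tool's x, y, z in units of 40 mm (1.0 is 40 mm), then the turn, a rotation vector about the tool's x, y, z in units of 6 degrees (1.0 is 6 degrees). In form: [[[x, y, z, ax, ay, az], ...]]. A call has 1 to 20 rows; each row shifts and turns the commanded pose from where the row before left it, along the tool's axes as they then stand; what a row does not reach is not made up. A row lasts 1/12 s, in which the tool goes at most 41.7 mm and 7.16 degrees, less where a joint would pass 70% of its speed; a pose out of reach is approached as far as the arm can. A call is refused whole if a number of a shift passes 1 or a number of a turn 1, either way. A call with a gripper value outside its range is refused whole. "hand" is the closure, from -1 (fully open) to 1 (shut), set as the call begins (left out, the last holds). The fingers move at their own pace and stop on an object; "force" is the grip in N (left out, the last holds). Time passes only in rows, so rows that do not move let the fingers close. It gives the time, the measured TCP pose, the force, the opening and the grip force at its end, in the units of the state.
- get_obs(): the state, without advancing time (a new reading comes with each control period).
- camera(name): name is "side" or "top"; returns the picture (384x512x3 uint8, red, green, blue); there is no depth.
- camera_params(name): a dict with "mtx" (3x3 intrinsics, pixels), "k1" (the pictures are not rectified: a ray, as slopes to the right and down, at radius r is drawn at 1 + k1 r^2 times it, then the intrinsics apply), "R" (3x3) and "t" (3): a world point X has camera coordinates R X + t. Camera axes: x right, y down, z forward; pixel columns grow to the right and rows downward; lengths in m; the calibration is good to about 2 mm. A picture is of the moment at which its call begins. camera_params takes no time and is no camera call.
- hand_in(): hands the job in; it is judged then, once.
The state is a dict: "clock": time; "joint_pos": joint angles; "joint_velocities": joint speeds; "tau": joint torques, N m; "position": TCP position; "ee_rot": TCP orientation; "ft_force": force on the tool from outside, world axes, zero at the start; "torque": the same for the moment, N m; "grip_width": opening from 0.0 (shut) to 1.0 (fully open); "grasp_force": force on a finger pad.
Only numpy, scipy, OpenCV 4.12 (cv2) and the standard library are available. Lean on these libraries where they do the work, as an engineer would, in place of code of your own. Each camera call takes 0.05 s, during which the arm holds its last target. There are 200 camera calls.

## Working session

There is one attempt and no reset: what is moved stays moved. The work goes in short steps, Python scripts to look and compute and a tool call to move; the robot and the scene stay as the last step left them, time stands still between calls to the robot, and variables do not carry over. Pictures are saved under pics/ and viewed, at most 10 in all, crops included, and the job is handed in when it is done.

Besides the shell and the picture viewer there is one more tool, called by a JSON object that holds its "name" and its "arguments", one argument or row to a line. carry_out: Moves the arm, as the interface text tells. Its arguments: {"type":"object","properties":{"commands":{"type":"array"},"hand":{"type":"number"},"force":{"type":"number"}},"required":["commands"]}

```bash
mkdir -p pics; python3 - <<'E'
from workcell import *
import cv2,numpy as np
o=get_obs();print({k:np.round(v,3).tolist() for k,v in o.items()})
for n in("top","side"):
    p=camera_params(n);print(n,{k:np.round(v,4).tolist() for k,v in p.items()})
    cv2.imwrite(f"pics/{n}0.png",cv2.resize(camera(n)[:,:,::-1],None,fx=1.5,fy=1.5,interpolation=cv2.INTER_CUBIC))
E
```

```text
{'clock': 0.0, 'joint_pos': [1.147, 0.333, -0.065, 1.461, 0.022, 1.35, -0.088], 'joint_velocities': [-0.001, -0.0, 0.0, 0.0, -0.003, -0.0, 0.001], 'tau': [-0.0, -62.546, 0.049, -39.161, 0.016, 0.01, -0.0], 'position': [0.244, -0.575, 0.231], 'ee_rot': [0.98, 0.199, -0.0, -0.001], 'ft_force': [-0.509, 0.574, -0.259], 'torque': [0.065, 0.056, -0.033], 'grasp_force': 0.0, 'grip_width': 1.002}
top {'mtx': [[374.7662, 0.0, 262.7302], [0.0, 374.7662, 191.1215], [0.0, 0.0, 1.0]], 'k1': 0.0262, 'R': [[-0.0115, -0.9997, -0.0224], [-0.9983, 0.0128, -0.0568], [0.0571, 0.0217, -0.9981]], 't': [0.1801, 0.4701, 1.0493]}
side {'mtx': [[364.0722, 0.0, 258.0769], [0.0, 364.0722, 194.401], [0.0, 0.0, 1.0]], 'k1': -0.0048, 'R': [[-0.934, -0.3567, -0.0191], [-0.1913, 0.5447, -0.8165], [0.3017, -0.759, -0.577]], 't': [0.4913, 0.0583, 0.8945]}
```

View pics/top0.png

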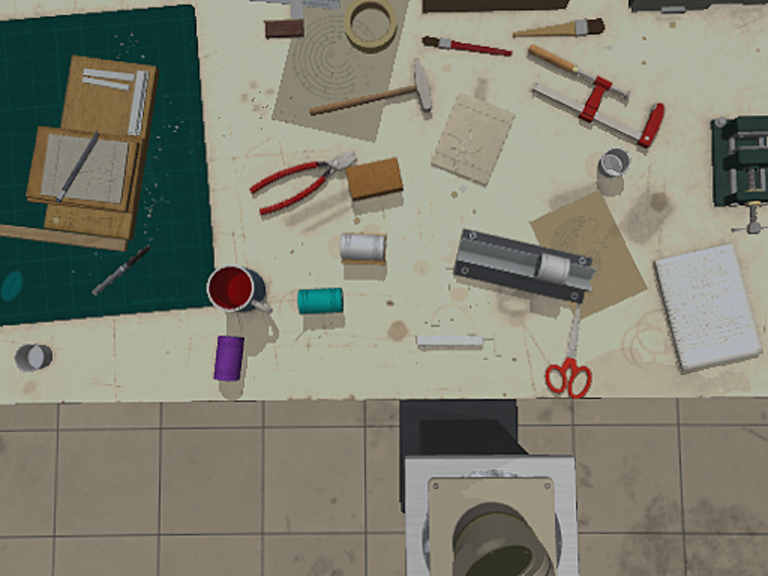

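View pics/side0.png

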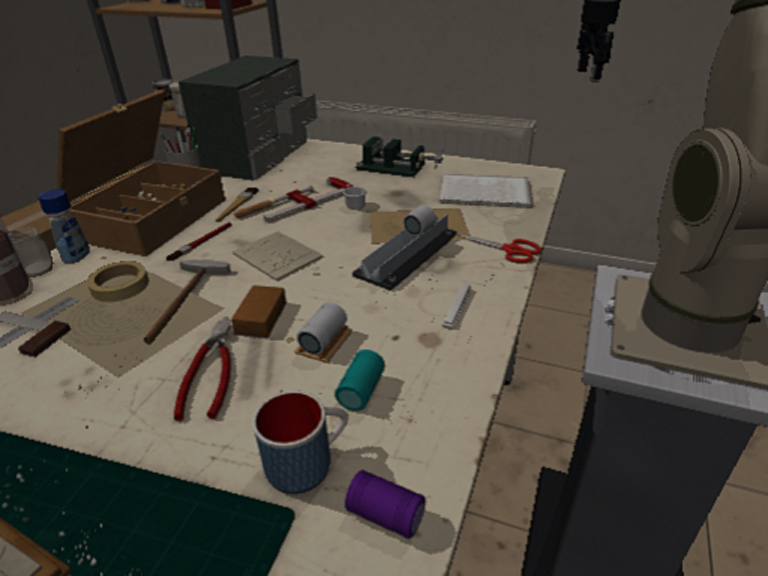

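Top view (in 1.5x pixels): there are three barrel shapes, aluminium at (363,248), turquoise at (320,300) and purple at (229,358). The aluminium one fits: it's plain and lies on a wooden rest. The V-block is at (525,265), with the short barrel at (553,267) towards its right end, so the free room is on the left. I'll confirm with one enlarged crop and measure with masks.

```bash
cat > h.py <<'E'
from workcell import *
import cv2,numpy as np
def ray(n,uv):
    p=camera_params(n);d=np.array([p["k1"],0,0,0,0.])
    s=cv2.undistortPoints(np.float64(uv).reshape(-1,1,2),p["mtx"],d).reshape(-1,2)
    R=np.array(p["R"]);return -R.T@p["t"],np.c_[s,np.ones(len(s))]@R
def plane(n,uv,z):
    c,d=ray(n,uv);return c+d*((z-c[2])/d[:,2])[:,None]
def proj(n,X):
    p=camera_params(n);return cv2.projectPoints(np.float64(X).reshape(-1,3),cv2.Rodrigues(np.array(p["R"]))[0],np.float64(p["t"]),p["mtx"],np.array([p["k1"],0,0,0,0.]))[0].reshape(-1,2)
E
python3 - <<'E'
from h import *
im=camera("top");s=camera("side")
hsv=cv2.cvtColor(im,cv2.COLOR_RGB2HSV)
m=((hsv[...,1]<28)).astype(np.uint8)*255
def show(name,x0,x1,y0,y1):
    n,l,st,c=cv2.connectedComponentsWithStats(m[y0:y1,x0:x1])
    for i in range(1,n):
        if st[i,4]>60:
            q=np.argwhere(l==i)[:,::-1]+[x0,y0]
            print(name,st[i],np.round(c[i]+[x0,y0],1),cv2.minAreaRect(q.astype(np.float32)))
show("barrel",222,262,150,182)
d=((hsv[...,2]<110)&(hsv[...,1]<90)).astype(np.uint8)*255
a=np.vstack([np.hstack([im[145:215,220:260],im[145:215,295:405]]),np.repeat(m[145:215,:,None],3,2)[:,list(range(220,260))+list(range(295,405))]])
b=s[190:250,190:310]
a=cv2.resize(a,None,fx=4,fy=4,interpolation=cv2.INTER_NEAREST)
cv2.imwrite("pics/crop1.png",a[:,:,::-1])
E
```

```text
barrel [  5   5  29  19 466] [241.  164.2] ((241.0, 164.00001525878906), (28.8022403717041, 16.608591079711914), 3.012787342071533)
```

View pics/crop1.png

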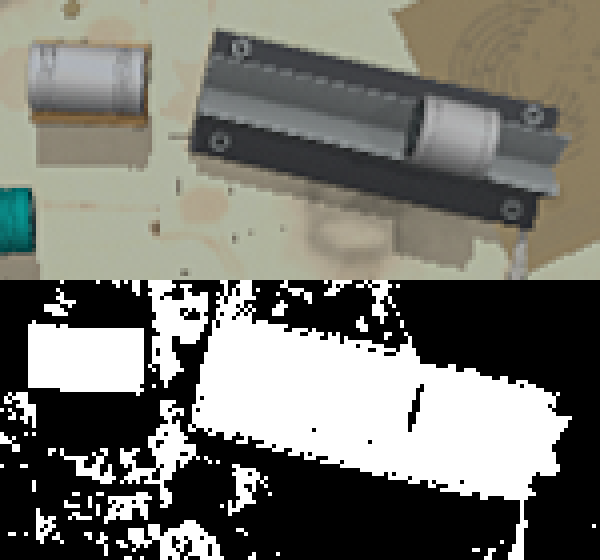

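The crop shows the aluminium barrel on its wooden rest (crop 29–147, 43–117). The dark foot plate has screw heads at (241,47), (532,116), (220,141) and (511,210). The short barrel spans about 412–500 along the block.

```bash
python3 - <<'E'
from h import *
im=camera("top");g=cv2.cvtColor(im,cv2.COLOR_RGB2GRAY);hsv=cv2.cvtColor(im,cv2.COLOR_RGB2HSV)
f=lambda c:[(295+(x-160)/4-.5,145+y/4-.5) for x,y in c]
S=plane("top",f([(241,47),(532,116),(220,141),(511,210)]),.0155)
print("screws",S.round(4).tolist(),"mean",S.mean(0).round(4))
v=S[0]+S[2]-S[1]-S[3];print("yaw screws",np.degrees(np.arctan2(v[1],v[0])),"spacing",np.linalg.norm(v)/2,np.linalg.norm(S[0]-S[2]))
C=plane("top",f([(217,31),(191,152),(558,108),(530,229)]),.01)
print("plate",C.round(4).tolist(),C.mean(0).round(4)); v=C[0]+C[1]-C[2]-C[3]
print("yaw",np.degrees(np.arctan2(v[1],v[0])),np.linalg.norm(v)/2,np.linalg.norm(C[0]-C[1]))
# upper part top edges
U=plane("top",f([(207,67),(568,133),(198,116),(553,194)]),.044)
print("top?",U.round(4).tolist(),U.mean(0).round(4))
# short barrel ends: dark near end & far end
B=plane("top",f([(418,132),(498,146)]),.070);print("short",B.round(4).tolist(),B.mean(0).round(4),np.linalg.norm(B[0]-B[1]))
# long barrel
m=(hsv[...,1]<28).astype(np.uint8)[150:180,225:260]
n,l,st,c=cv2.connectedComponentsWithStats(m);i=1+st[1:,4].argmax()
q=(np.argwhere(l==i)[:,::-1]+[225,150]).astype(np.float32)
P=plane("top",q,.035);r=cv2.minAreaRect((P[:,:2]*1000).astype(np.float32));print("long",r,P.mean(0))
for c in(229,232,235,240,245,250,254):
    w=np.arange(148,182);print(c,g[150:180,c].tolist()) if c in(235,245) else 0
print(g[164,220:262].tolist())
# side view of long barrel
s=camera("side");cv2.imwrite("pics/s1.png",cv2.resize(np.hstack([s[195:245,190:240],s[130:195,230:310][:50],s[145:195,230:310]]),None,fx=3.8,fy=3.8,interpolation=cv2.INTER_CUBIC)[:,:,::-1])
E
```

```text
screws [[0.5698, 0.0252, 0.0155], [0.5175, -0.178, 0.0155], [0.5029, 0.0413, 0.0155], [0.4514, -0.1615, 0.0155]] mean [ 0.5104 -0.0682  0.0155]
yaw screws 75.67206705394578 spacing 0.20947610086226015 0.06876926820246736
plate [[0.5824, 0.0414, 0.01], [0.4958, 0.0615, 0.01], [0.5235, -0.198, 0.01], [0.4381, -0.1759, 0.01]] [ 0.5099 -0.0678  0.01  ]
yaw 76.26258717674186 0.2454396306788124 0.08886597702339076
top? [[0.5519, 0.0523, 0.044], [0.5026, -0.1932, 0.044], [0.518, 0.0591, 0.044], [0.461, -0.1817, 0.044]] [ 0.5084 -0.0659  0.044 ]
short [[0.5024, -0.0854, 0.07], [0.4923, -0.1381, 0.07]] [ 0.4974 -0.1117  0.07  ] 0.05370048335441336
long ((548.1534423828125, 234.03054809570312), (80.99665832519531, 47.030696868896484), 86.33840942382812) [0.54753098 0.23412642 0.035     ]
235 [178, 177, 177, 178, 163, 128, 146, 170, 179, 181, 181, 181, 179, 177, 174, 166, 154, 142, 129, 115, 102, 94, 76, 82, 106, 108, 118, 135, 133, 134]
245 [167, 166, 166, 166, 167, 156, 139, 151, 165, 176, 180, 179, 179, 179, 179, 174, 163, 153, 140, 128, 115, 102, 83, 81, 104, 101, 117, 136, 134, 134]
[168, 167, 169, 171, 171, 170, 161, 169, 177, 163, 163, 161, 151, 170, 176, 174, 173, 175, 175, 175, 176, 176, 177, 178, 179, 179, 179, 181, 171, 165, 157, 158, 160, 174, 186, 139, 76, 119, 173, 179, 177, 176]
```

{"name": "carry_out", "arguments": {
  "commands": [
    [[0.8,-0.51,0,0,0,0],[0.8,-0.51,0,0,0,0],[0.8,-0.51,0,0,0,0],[0.8,-0.51,0,0,0,0],[0.8,-0.51,0,0,0,0],[0.8,-0.51,0,0,0,0],[0.8,-0.51,0,0,0,0],[0.8,-0.51,0,0,0,0],[0.8,-0.51,0,0,0,0],[0.8,-0.51,0,0,0,0],[0.8,-0.51,0,0,0,0],[0.8,-0.51,0,0,0,0]]
  ],
  "hand": -1
}}

```text
clock: 1.3
position: [0.5026, -0.1986, 0.2316]
ee_rot: [0.98, 0.199, 0.0, 0.0]
ft_force: [0.5, -0.5, -0.3]
grip_width: 1.0
grasp_force: 0.0
```

{"name": "carry_out", "arguments": {
  "commands": [
    [[0.45,-0.79,0.1,0,0,0],[0.45,-0.79,0.1,0,0,0],[0.45,-0.79,0.1,0,0,0],[0.45,-0.79,0.1,0,0,0],[0.45,-0.79,0.1,0,0,0],[0.45,-0.79,0.1,0,0,0],[0.45,-0.79,0.1,0,0,0],[0.45,-0.79,0.1,0,0,0],[0.45,-0.79,0.1,0,0,0],[0.45,-0.79,0.1,0,0,0],[0.45,-0.79,0.1,0,0,0],[0.45,-0.79,0.1,0,0,0]]
  ]
}}

```text
clock: 2.3
position: [0.5529, 0.2348, 0.1832]
ee_rot: [0.98, 0.199, 0.0, 0.0]
ft_force: [0.4, 0.3, 0.4]
grip_width: 1.001
grasp_force: 0.0
```

{"name": "carry_out", "arguments": {
  "commands": [
    [[0,0,0,0,0,-0.96],[0,0,0,0,0,-0.96],[0,0,0,0,0,-0.96],[0,0,0,0,0,-0.96],[0,0,0,0,0,-0.96],[0,0,0,0,0,-0.96],[0,0,0,0,0,-0.96],[0,0,0,0,0,-0.96],[0,0,0,0,0,-0.96],[0,0,0,0,0,-0.96],[0,0,0,0,0,-0.96],[0,0,0,0,0,0],[0,0,0,0,0,0]]
  ]
}}

```text
clock: 3.38
position: [0.5529, 0.233, 0.1832]
ee_rot: [0.731, 0.683, -0.0, -0.0]
ft_force: [-0.3, 0.5, 0.4]
grip_width: 1.003
grasp_force: 0.0
```

```bash
python3 - <<'E'
from h import *
s=camera("side").copy()
k=8;x0,y0,x1,y1=185,165,260,240
b=cv2.resize(s[y0:y1,x0:x1],None,fx=k,fy=k,interpolation=cv2.INTER_CUBIC)
def dr(c,yaw,L,z,col):
    u=np.array([np.cos(yaw),np.sin(yaw),0]);n=np.array([-u[1],u[0],0]);a=np.linspace(0,2*np.pi,40)
    for e in(-1,1):
        X=np.array([*c,z])+e*L/2*u+.024*(np.cos(a)[:,None]*n+np.sin(a)[:,None]*[0,0,1])
        q=((proj("side",X)-[x0,y0]+.5)*k).astype(np.int32);cv2.polylines(b,[q],True,col)
dr((.548,.234),np.radians(86.3),.08,.03,(255,0,0))
cv2.imwrite("pics/s2.png",b[:,:,::-1])
E
```

```text
(no output)
```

View pics/s2.png

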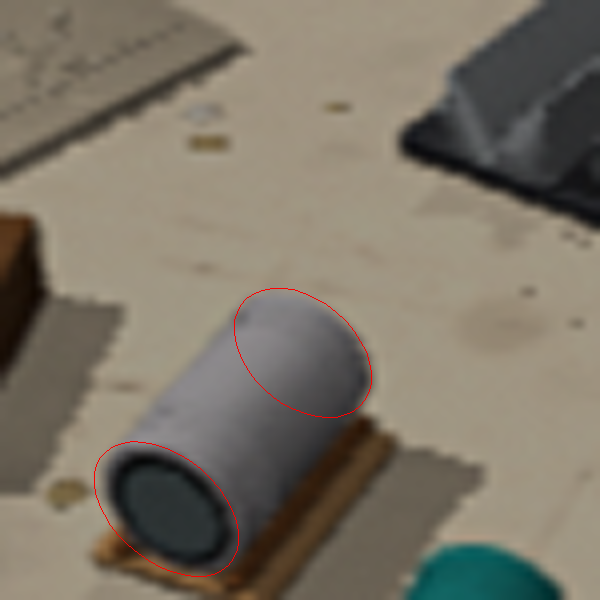

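The projected outline of the estimate fits the barrel in the side view to about 1 mm. Going down.

{"name": "carry_out", "arguments": {
  "commands": [
    [[0,-0.12,0.6,0,0,0],[0,0,0.6,0,0,0],[0,0,0.6,0,0,0],[0,0,0.6,0,0,0],[0,0,0.6,0,0,0],[0,0,0.6,0,0,0],[0,0,0.2,0,0,0],[0,0,0.2,0,0,0],[0,0,0.15,0,0,0],[0,0,0.13,0,0,0],[0,0,0,0,0,0],[0,0,0,0,0,0]]
  ]
}}

```text
clock: 4.43
position: [0.5485, 0.2337, 0.0127]
ee_rot: [0.73, 0.684, 0.0, 0.0]
ft_force: [-0.1, -0.4, 0.8]
grip_width: 1.001
grasp_force: 0.0
```

{"name": "carry_out", "arguments": {
  "commands": [
    [[0,0,0,0,0,0],[0,0,0,0,0,0],[0,0,0,0,0,0],[0,0,0,0,0,0],[0,0,0,0,0,0],[0,0,0,0,0,0],[0,0,0,0,0,0],[0,0,0,0,0,0],[0,0,0,0,0,0],[0,0,0,0,0,0],[0,0,0,0,0,0],[0,0,0,0,0,0]]
  ],
  "hand": 1,
  "force": 45
}}

```text
clock: 5.43
position: [0.5483, 0.2336, 0.0129]
ee_rot: [0.729, 0.684, 0.0, 0.0]
ft_force: [-1.9, -1.5, 5.3]
grip_width: 0.55
grasp_force: 45.6
```

{"name": "carry_out", "arguments": {
  "commands": [
    [[0,0,-0.15,0,0,0],[0,0,-0.3,0,0,0],[0,0,-0.4,0,0,0],[0,0,-0.4,0,0,0],[0,0,-0.5,0,0,0],[0,0,-0.5,0,0,0],[0,0,-0.5,0,0,0],[0,0,-0.3,0,0,0],[0,0,-0.1,0,0,0],[0,0,0,0,0,0],[0,0,0,0,0,0],[0,0,0,0,0,0]]
  ]
}}

```text
clock: 6.43
position: [0.5475, 0.233, 0.1368]
ee_rot: [0.729, 0.684, -0.001, -0.0]
ft_force: [-0.1, -0.1, -3.2]
grip_width: 0.545
grasp_force: 46.8
```

{"name": "carry_out", "arguments": {
  "commands": [
    [[-0.3,-0.02,0,0,0,0],[-0.5,-0.02,0,0,0,0],[-0.6,-0.02,0,0,0,0],[-0.6,-0.02,0,0,0,0],[-0.6,-0.02,0,0,0,0],[-0.6,-0.02,0,0,0,0],[-0.6,-0.02,0,0,0,0],[-0.6,-0.02,0,0,0,0],[-0.6,-0.02,0,0,0,0],[-0.6,-0.02,0,0,0,0],[-0.5,-0.02,0,0,0,0],[-0.25,-0.02,0,0,0,0],[0,0,0,0,0,0.3],[0,0,0,0,0,0.5],[0,0,0,0,0,0.5],[0,0,0,0,0,0.42],[0,0,0,0,0,0],[0,0,0,0,0,0],[0,0,0,0,0,0]]
  ]
}}

```text
clock: 8.02
position: [0.522, -0.0192, 0.1379]
ee_rot: [0.787, 0.616, -0.0, -0.0]
ft_force: [1.0, -0.3, -2.8]
grip_width: 0.542
grasp_force: 46.8
```

```bash
python3 - <<'E'
from h import *
o=get_obs();print(np.round(o["position"],4),np.round(o["ee_rot"],4),np.degrees(2*np.arctan2(o["ee_rot"][1],o["ee_rot"][0])),np.round(o["ft_force"],1),np.round(o["joint_pos"],2))
t=camera("top");s=camera("side");k=6
def crop(n,im,x0,y0,x1,y1):
    b=cv2.resize(im[y0:y1,x0:x1],None,fx=k,fy=k,interpolation=cv2.INTER_CUBIC)
    def line(A,col,closed=False):
        q=((proj(n,A)-[x0,y0]+.5)*k).astype(np.int32);cv2.polylines(b,[q],closed,col)
    c=np.array([.5100,-.068,0]);u=np.array([np.cos(np.radians(76)),np.sin(np.radians(76)),0]);v=np.array([-u[1],u[0],0]);z=np.array([0,0,1])
    for h,w,col in((.01,.045,(255,0,0)),(.044,.021,(0,255,0))):
        line(np.array([c+a*.125*u+e*w*v+h*z for a,e in((1,1),(1,-1),(-1,-1),(-1,1))]),col,True)
    a=np.linspace(0,6.28,40)[:,None]
    for e in(-.0205,-.0705): line(c+e*u+.059*z+.024*(np.cos(a)*v+np.sin(a)*z),(255,255,0),True)
    return b
cv2.imwrite("pics/t3.png",crop("top",t,295,145,405,215)[:,:,::-1])
cv2.imwrite("pics/s3.png",crop("side",s,225,110,315,195)[:,:,::-1])
E
```

```text
[ 0.522  -0.0192  0.1379] [ 7.874e-01  6.164e-01 -1.000e-04 -1.000e-04] 76.11155813087866 [ 1.  -0.3 -2.8] [ 0.62  0.27 -0.76  1.82  0.2   1.14 -0.45]
```

View pics/s3.png

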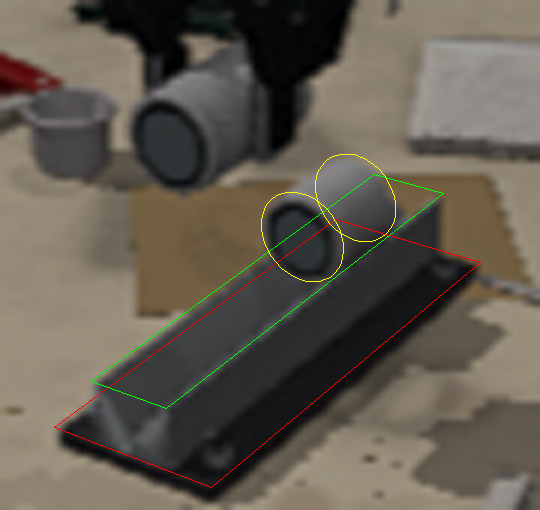

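View pics/t3.png

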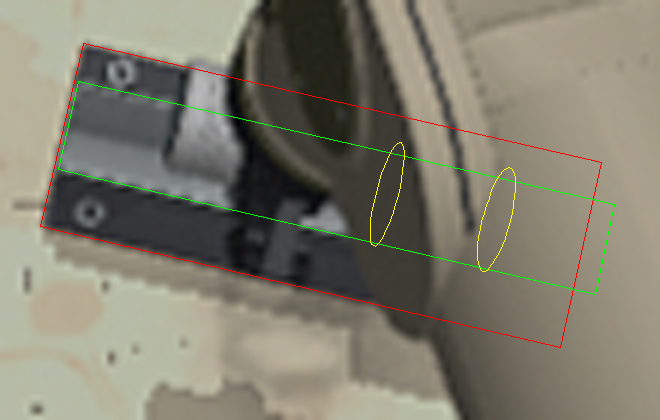

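The side view shows the barrel held level above the block. The block sits about 1 px (1–2 mm) further to −x than my estimate there, while the top view agrees. I'll shift 1 mm, go down, then feel the way in.

{"name": "carry_out", "arguments": {
  "commands": [
    [[0,-0.025,0.3,0,0,0],[0,0,0.4,0,0,0],[0,0,0.4,0,0,0],[0,0,0.4,0,0,0],[0,0,0.3,0,0,0],[0,0,0.2,0,0,0],[0,0,0.1,0,0,0],[0,0,0.05,0,0,0],[0,0,0,0,0,0],[0,0,0,0,0,0],[0,0,0,0,0,0],[0,0,0,0,0,0]]
  ]
}}

```text
clock: 9.12
position: [0.5216, -0.0192, 0.0527]
ee_rot: [0.788, 0.616, 0.0, 0.0]
ft_force: [0.1, -0.1, -2.3]
grip_width: 0.545
grasp_force: 46.9
```

{"name": "carry_out", "arguments": {
  "commands": [
    [[0,0,0.02,0,0,0],[0,0,0.02,0,0,0],[0,0,0.02,0,0,0],[0,0,0.02,0,0,0],[0,0,0,0,0,0],[0,0,0,0,0,0]]
  ]
}}

```text
clock: 9.62
position: [0.5212, -0.0191, 0.0488]
ee_rot: [0.788, 0.616, -0.0, -0.0]
ft_force: [-1.0, 0.4, -2.9]
grip_width: 0.549
grasp_force: 46.9
```

{"name": "carry_out", "arguments": {
  "commands": [
    [[0,0,0.02,0,0,0],[0,0,0.02,0,0,0],[0,0,0.02,0,0,0],[0,0,0.02,0,0,0],[0,0,0.02,0,0,0],[0,0,0,0,0,0],[0,0,0,0,0,0]]
  ]
}}

```text
clock: 10.2
position: [0.5212, -0.0192, 0.0449]
ee_rot: [0.788, 0.616, -0.0, -0.0]
ft_force: [-0.2, 0.4, -1.7]
grip_width: 0.548
grasp_force: 46.9
```

{"name": "carry_out", "arguments": {
  "commands": [
    [[0,0,0.02,0,0,0],[0,0,0.01,0,0,0],[0,0,0,0,0,0],[0,0,0,0,0,0],[0,0,0,0,0,0]]
  ]
}}

```text
clock: 10.62
position: [0.5214, -0.0192, 0.0438]
ee_rot: [0.788, 0.616, 0.0, 0.0]
ft_force: [-0.2, 0.1, -2.1]
grip_width: 0.543
grasp_force: 46.9
```

{"name": "carry_out", "arguments": {
  "commands": [
    [[0,0,0.015,0,0,0],[0,0,0,0,0,0],[0,0,0,0,0,0],[0,0,0,0,0,0]]
  ]
}}

```text
clock: 10.95
position: [0.5217, -0.0192, 0.0434]
ee_rot: [0.788, 0.616, 0.0, 0.0]
ft_force: [2.6, -0.1, -0.6]
grip_width: 0.548
grasp_force: 47.1
```

{"name": "carry_out", "arguments": {
  "commands": [
    [[0,0,0.015,0,0,0],[0,0,0,0,0,0],[0,0,0,0,0,0],[0,0,0,0,0,0]]
  ]
}}

```text
clock: 11.28
position: [0.5221, -0.0193, 0.043]
ee_rot: [0.788, 0.616, 0.001, 0.001]
ft_force: [5.4, -1.4, 2.7]
grip_width: 0.547
grasp_force: 47.4
```

Only the −x face is touching, because the force is along +x and up. I'll shift about 1 mm in tool +y.

{"name": "carry_out", "arguments": {
  "commands": [
    [[0,0.015,0,0,0,0],[0,0.015,0,0,0,0],[0,0,0,0,0,0],[0,0,0,0,0,0],[0,0,0,0,0,0]]
  ]
}}

```text
clock: 11.7
position: [0.5224, -0.0194, 0.0425]
ee_rot: [0.788, 0.616, 0.0, 0.0]
ft_force: [2.9, -1.0, 2.6]
grip_width: 0.544
grasp_force: 47.4
```

{"name": "carry_out", "arguments": {
  "commands": [
    [[0,0,0.015,0,0,0],[0,0,0.01,0,0,0],[0,0,0,0,0,0],[0,0,0,0,0,0]]
  ]
}}

```text
clock: 12.03
position: [0.523, -0.0195, 0.0419]
ee_rot: [0.788, 0.616, 0.0, 0.0]
ft_force: [4.9, -1.0, 5.3]
grip_width: 0.546
grasp_force: 47.8
```

{"name": "carry_out", "arguments": {
  "commands": [
    [[0,0.02,0,0,0,0],[0,0.015,0,0,0,0],[0,0,0,0,0,0],[0,0,0,0,0,0],[0,0,0,0,0,0]]
  ]
}}

```text
clock: 12.45
position: [0.5232, -0.0195, 0.0418]
ee_rot: [0.788, 0.616, -0.001, -0.0]
ft_force: [-1.2, 0.5, 10.6]
grip_width: 0.551
grasp_force: 48.2
```

{"name": "carry_out", "arguments": {
  "commands": [
    [[0,0,0.01,0,0,0],[0,0,0,0,0,0],[0,0,0,0,0,0],[0,0,0,0,0,0]]
  ]
}}

```text
clock: 12.78
position: [0.5232, -0.0195, 0.0417]
ee_rot: [0.788, 0.616, -0.001, -0.0]
ft_force: [-4.4, 0.4, 16.2]
grip_width: 0.546
grasp_force: 48.7
```

Both faces now carry it: x is locked at 0.5232 and z = 0.0417 matches the expected seated height. I'll trim the sideways force and bring the push to about 10 N.

{"name": "carry_out", "arguments": {
  "commands": [
    [[0,-0.012,-0.012,0,0,0],[0,0,0,0,0,0],[0,0,0,0,0,0],[0,0,0,0,0,0],[0,0,0,0,0,0]]
  ]
}}

```text
clock: 13.2
position: [0.5231, -0.0195, 0.0418]
ee_rot: [0.788, 0.616, -0.0, -0.0]
ft_force: [1.1, -0.7, 8.7]
grip_width: 0.547
grasp_force: 47.6
```

```bash
python3 - <<'E'
from h import *
s=camera("side");a=[get_obs()]
for i in range(8): camera("side");a.append(get_obs())
print(np.mean([o["ft_force"] for o in a],0).round(2),np.std([o["ft_force"] for o in a],0).round(2),np.mean([o["torque"] for o in a],0).round(2),a[-1]["position"].round(4) if hasattr(a[-1]["position"],"round") else a[-1]["position"],a[-1]["clock"])
cv2.imwrite("pics/s4.png",cv2.resize(s[110:200,220:320],None,fx=6,fy=6,interpolation=cv2.INTER_CUBIC)[:,:,::-1])
E
```

```text
[ 0.68 -0.01  8.56] [0.45 0.36 0.34] [ 0.02 -0.06 -0.24] [ 0.5231 -0.0195  0.0418] 13.65
```

View pics/s4.png

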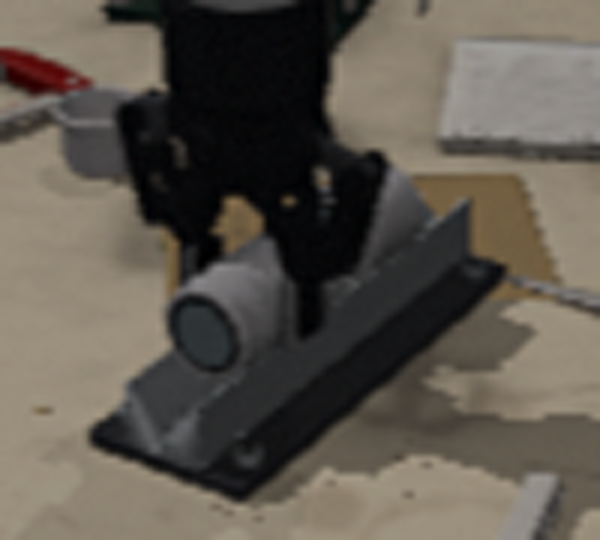

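The barrel lies in the groove clear of the block end (left end at about (205,325)) and well away from the short barrel at (400,210). A small yaw moment of −0.24 N·m remains, so I'll trim it out.

{"name": "carry_out", "arguments": {
  "commands": [
    [[0,0,0.002,0,0,0.06],[0,0,0,0,0,0],[0,0,0,0,0,0],[0,0,0,0,0,0],[0,0,0,0,0,0]]
  ]
}}

```text
clock: 14.07
position: [0.5232, -0.0195, 0.0418]
ee_rot: [0.79, 0.613, -0.0, 0.0]
ft_force: [1.0, 0.3, 8.2]
grip_width: 0.546
grasp_force: 47.9
```

```bash
python3 - <<'E'
from h import *
a=[get_obs()]
for i in range(8): camera("side");a.append(get_obs())
o=a[-1]
print(np.mean([o["ft_force"] for o in a],0).round(2),np.mean([o["torque"] for o in a],0).round(2),o["position"],o["clock"],np.degrees(2*np.arctan2(o["ee_rot"][1],o["ee_rot"][0])),o["joint_velocities"])
E
```

```text
[ 0.77 -0.2   7.96] [-0.04 -0.17 -0.09] [ 0.52319825 -0.01948663  0.0417628 ] 14.4667 75.65645694792687 [ 9.28704093e-04  1.75705330e-03 -6.91463026e-04 -3.98827791e-04
  2.85381169e-05 -3.62469649e-04  6.49812228e-04]
```

{"name": "carry_out", "arguments": {
  "commands": [
    [[0,0.003,0.003,0,0,0.02],[0,0,0,0,0,0],[0,0,0,0,0,0],[0,0,0,0,0,0],[0,0,0,0,0,0],[0,0,0,0,0,0]]
  ]
}}

```text
clock: 14.97
position: [0.5232, -0.0195, 0.0417]
ee_rot: [0.79, 0.613, -0.0, 0.0]
ft_force: [-0.9, -0.4, 8.8]
grip_width: 0.547
grasp_force: 48.2
```

```bash
python3 - <<'E'
from h import *
a=[get_obs()]
for i in range(8): t=camera("top");a.append(get_obs())
f=np.mean([o["ft_force"] for o in a],0);print(f.round(2),np.mean([o["torque"] for o in a],0).round(2),a[-1]["position"])
if 8<f[2]<11.5 and abs(f[0])<2.5: print(hand_in())
E
```

```text
[-0.37 -0.2   9.88] [-0.04  0.09  0.11] [ 0.5231954  -0.01945491  0.04173896]
the job is handed in; nothing more can be done
None
```

The long barrel is seated in the V-groove on the free side, clear of the short barrel, still gripped and pressed down with about 10 N (9.9 N measured, almost no sideways force), and the job was handed in at about 15 s.

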